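# Pin the lid back onto the vegetable dicer

### The arm

A 6-joint arm with a two-finger parallel gripper is mounted at the origin on the work surface. World frame = base frame: x ahead of the robot, y to its left, z up, the work surface at z = 0. Lengths are in mm, angles in rad, forces in N, time in s.
With the tool pointing down it reaches from about 250 to 775 mm from the base axis. Payload 8.9 kg.
Tool frame: the origin (TCP) lies on the centre line of the jaws, within the pads' length; the fingertips stand ahead of it and the grasp point (between the pads) lies 2 mm behind it (robot.tip_reach is the z of the fingertips in the tool frame, in mm); z points along the fingers, x is the direction in which the jaws open and shut, and the axes are right-handed (so a half turn about z gives the same grasp; the last joint's range is limited). The gripper opens to 85 mm and grips with 20 to 120 N. Pads are 22 mm wide; open, the fingers measure 114 mm over their backs; the gripper's body (76 mm by 85 mm) begins 54 mm behind the grasp point. The pads swing forward as they close: fully open they stand 13 mm farther back than shut.
Start: joints at [1.194, 0.291, -0.153, 1.127, 0, 1.431], TCP at [123.666, 510.226, 248.305] pointing down, gripper open.
Joint ranges: [-2.52, 2.52], [-0.91, 1.74], [-1.3, 1.37], [-1.96, 2.02], [-1.52, 1.47], [-3.14, 3.14]. Speed limits (rad/s): [2.22, 2.22, 2.79, 3.14, 3.14, 3.14].

### API

Orientations are given as a rotation vector (axis times angle).
In Python, from plant import robot, eyes gives the robot as it stands.
- The arm moves only by the tool move_arm, never from a script. Its argument "motion" is a list of rows, each a list of 3 entries, a list of its own where there are three numbers: the finger opening in m, from 0 to 0.0854, then the shift along the world's x, y, z in m, then the turn, a rotation vector about the world's x, y, z in rad. A call has 1 to 5 rows; each row is the pose to reach, as a shift and turn from the pose measured when the call began; what a row does not reach only later rows make up. A row lasts 1/8 s, in which the tool goes at most 62.5 mm and 10.7 degrees, less where a joint would pass 70% of its speed; a pose out of reach is approached as far as the arm can. A call with a gripper value outside its range is refused whole. The fingers move at their own pace and stop on an object; "force" is the grip in N (left out, the last holds). Time passes only in rows, so rows that repeat a pose let the fingers close. It gives the time, the measured TCP pose, the force and the opening at its end, in the units of the state.
- robot.sense(): the state, without advancing time (a new reading comes with each control period).
- eyes.grab_frame(name): name is "scene" or "top"; returns the picture (384x512x3 uint8, red, green, blue); there is no depth.
- eyes.camera_model(name): a dict with "intrinsics" (3x3 intrinsics, pixels), "T" (4x4, takes a point from camera to world coordinates). Camera axes: x right, y up, looking along -z (the intrinsics and any distortion apply to the point x, -y, -z); pixel columns grow to the right and rows downward; lengths in mm; the calibration is good to about 2 mm. A picture is of the moment at which its call begins. camera_model takes no time and is no camera call.
- robot.job_done(): hands the job in, once; it reports no verdict.
The state is a dict: "time": time; "q": joint angles; "dq": joint speeds; "tau": joint torques, N m; "tcp_pos": TCP position; "ee_rot": TCP orientation; "ft_force": force on the tool from outside, world axes, zero at the start; "moment": the same for the moment, N m; "opening": finger opening in mm.
Only numpy, scipy, OpenCV 4.12 (cv2) and the standard library are available. Lean on these libraries where they do the work, as an engineer would, in place of code of your own. Each camera call takes 0.05 s, during which the arm holds its last target. There are 200 camera calls.

### The job

The hinged vegetable dicer has been washed: put its lid back on. Lower the loose lid onto the dicer so that its pusher drops into the blade opening and its knuckle lies between the two ears at the back, then pick up the steel hinge pin and push it in from either side, through ear, knuckle and ear, until its flat tab rests against the ear, and let go. Set the lid down gently, ease the pin in by feel without forcing it, and leave the other things where they are.

Things in the scene. Friction and masses are not known exactly. Their poses are not given: they have to be found in the camera images.
- dicer: vegetable dicer: dark grey plastic tray under an aluminium frame, 196 mm long (x) by 80 mm wide (y), held fast by suction feet on a brown chopping board 18 mm thick (500 x 340 mm). Origin: centre of its underside, on the board; x points to the hinge end, z up. The frame's flat top is 64 mm above the origin
- dicer_opening (a point): centre of the 64 x 64 mm blade opening in the dicer's frame, level with the frame's flat top (64 mm above the dicer's origin); axes as the dicer's
- dicer_hinge (a point): on the axis of the ears' bores, midway between the ears, 112 mm along x and 72 mm above the dicer's origin; axes as the dicer's. Two aluminium ears, each 24 mm along x, 18 mm thick (24 to 42 mm from this point along +y and -y), tops 14 mm above it; a round bore 9.6 mm wide runs along y through both. Both sides are alike: the pin may go in from either
- dicer_plunger (a point): sprung ball plunger seen as a small round cap on top of the dicer's +y ear, 33 mm along y and 16 mm above dicer_hinge; its ball reaches 2.5 mm into the bore from above and grips the shaft so that the pin cannot work out. Nose and plunger resist the pin with some 2 to 14 N on the way in; a force that rises while the pin stands still means the tab has met the ear
- lid_grip (a point): centre of the black grip ridge, 70 (x) x 16 (y) x 40 mm high, on the dicer's loose lid (0.3 to 0.55 kg). Below it, an aluminium plate 186 x 76 x 8 mm (its top 20 mm below this point), then the white toothed pusher, 61 x 61 mm, 12 mm deep, foot tapered to 53 mm, bottom 40 mm below this point, on which the lid lies on the table at the start. x points to the knuckle, z up
- lid_knuckle (a point): middle of the 9.6 mm bore (along y) of the lid's knuckle, a barrel 20 mm across and 40 mm long; 112 mm along x and 22.5 mm below lid_grip. Lid home on the dicer: lid_grip 28 mm above dicer_opening, axes parallel, 1.5 mm play each way. The bore then hangs 2.5 mm lower than the ears' bores; the pin's nose lifts and draws it into line, felt as some newtons
- pin_tab (a point): centre of the flat grip tab of the steel hinge pin (0.08 to 0.15 kg): tab 36 mm long (x), 24 mm wide (y), 12 mm thick (z), lying flat on the table, this point 6 mm above it. From the tab's end, 18 mm along +x, runs a round shaft 8 mm thick and 96 mm long. Home: the tab's end rests on an ear's outer face, so this point lies 60 mm from dicer_hinge along the bore axis
- pin_tip (a point): nose end of the hinge pin, on the shaft's axis, 114 mm along the pin's x from pin_tab; the last 10 mm of the shaft taper from 8 to 3 mm
- tumbler: clear drinking glass, 72 mm across the rim, 110 mm high; origin at the centre of its underside; not part of the job
- nut_bowl: patterned blue bowl of walnuts, 150 mm across, 52 mm high; origin at the centre of its underside; not part of the job
- aubergine: dark aubergine, 180 mm long and 72 mm thick, lying on the chopping board along its own x; origin on its underside; not part of the job
- onion: brown onion, 72 mm across, 68 mm high, on the chopping board; origin at its underside; not part of the job
- spoon: pale wooden spoon, 220 mm long, lying flat along its own x; not part of the job
- spice_jar: small glass jar with a dark cap, 52 mm across, 95 mm high; origin at the centre of its underside; not part of the job
- mug: terracotta mug, 80 mm across, 90 mm high; origin at the centre of its underside; not part of the job
Not all that is in view belongs to the job. What is shaped like the part that bears lid_grip but purple is not meant.

How it is judged:
By the outcome, as a careful person would: the job done as asked, in the order asked, and still so for the second after the job is handed in, with the robot touching nothing.
It also fails if it takes over 69 s, if anything falls off the work surface, if the arm or the gripper's body presses on something with over 40 N, if the wrist force passes 120 N, or if a joint passes its speed limit or range.

## Working session

There is one attempt and no reset: what is moved stays moved. The work goes in short steps, Python scripts to look and compute and a tool call to move; the robot and the scene stay as the last step left them, time stands still between calls to the robot, and variables do not carry over. Pictures are saved under pics/ and viewed, about 8 in all and at most 12, crops included, and the job is handed in when it is done.

Besides the shell and the picture viewer there is one more tool, called after ">>>" as name(argument=value, ...) on one line, values as JSON. move_arm: Moves the arm, as the interface text tells. Its arguments: {"type":"object","properties":{"motion":{"type":"array","items":{"type":"array"}},"force":{"type":"number"}},"required":["motion"]}

```bash
ls; mkdir -p pics; cat > h.py <<'E'
import numpy as np, cv2
from plant import robot, eyes
def ray(cam,u,v):
    m=eyes.camera_model(cam);K=np.array(m["intrinsics"]);T=np.array(m["T"])
    d=np.linalg.solve(K,[u,v,1.]);d=np.array([d[0],-d[1],-d[2]])
    return T[:3,3],T[:3,:3]@d
def onz(cam,u,v,z):
    o,d=ray(cam,u,v);return (o+d*(z-o[2])/d[2]).round(1)
def proj(cam,p):
    m=eyes.camera_model(cam);K=np.array(m["intrinsics"]);T=np.array(m["T"])
    c=T[:3,:3].T@(np.array(p,float)-T[:3,3]);c=K@[c[0],-c[1],-c[2]];return (c[:2]/c[2]).round(1)
def snap(cam,name):
    a=eyes.grab_frame(cam);cv2.imwrite(f"pics/{name}.png",a[:,:,::-1]);return a
E
python3 - <<'E'
from h import *
for c in("scene","top"):
    a=snap(c,c+"0");m=eyes.camera_model(c);print(m)
s=[cv2.imread(f"pics/{c}0.png") for c in("scene","top")]
cv2.imwrite("pics/both0.png",cv2.resize(np.vstack(s),None,fx=.78,fy=.78))
print(robot.sense(),robot.tip_reach)
E
```

```text
pics
{'intrinsics': array([[353.74289542,   0.        , 258.21995203],
       [  0.        , 353.74289542, 190.93522984],
       [  0.        ,   0.        ,   1.        ]]), 'T': array([[ 7.65775073e-02, -6.87311382e-01,  7.22314994e-01,
         1.45161934e+03],
       [ 9.96998805e-01,  6.10450319e-02, -4.76118291e-02,
        -6.42478314e+01],
       [-1.13695898e-02,  7.23793181e-01,  6.89923303e-01,
         9.81597894e+02],
       [ 0.00000000e+00,  0.00000000e+00,  0.00000000e+00,
         1.00000000e+00]])}
{'intrinsics': array([[380.78983058,   0.        , 251.99515583],
       [  0.        , 380.78983058, 199.48128019],
       [  0.        ,   0.        ,   1.        ]]), 'T': array([[ 2.92989053e-02,  9.95428828e-01, -9.09011742e-02,
         4.03208189e+02],
       [-9.99494346e-01,  2.80512933e-02, -1.49725704e-02,
        -3.26162233e+00],
       [-1.23542327e-02,  9.12938896e-02,  9.95747357e-01,
         1.23381056e+03],
       [ 0.00000000e+00,  0.00000000e+00,  0.00000000e+00,
         1.00000000e+00]])}
{'time': 0.1, 'q': array([ 1.19372593e+00,  2.91243035e-01, -1.54067645e-01,  1.12670288e+00,
        2.32071181e-05,  1.43149719e+00]), 'dq': array([ 1.84824354e-04, -1.21064708e-03,  2.45541654e-03, -1.03880552e-03,
        3.42498873e-04,  7.44635855e-05]), 'tau': array([ 1.16264713e-03, -5.37977886e+01,  3.31918430e+01,  9.36213706e-03,
       -2.77505169e-04, -6.33662466e-06]), 'tcp_pos': array([123.5030681 , 509.87141865, 247.77353824]), 'ee_rot': array([ 2.46877112e+00,  1.94191894e+00, -1.67041584e-03]), 'ft_force': array([-0.52097984, -1.14616374, -0.29805239]), 'moment': array([-0.02959354, -0.04055627, -0.00770819]), 'opening': 85.51293385143428} 17.0
```

View pics/top0.png

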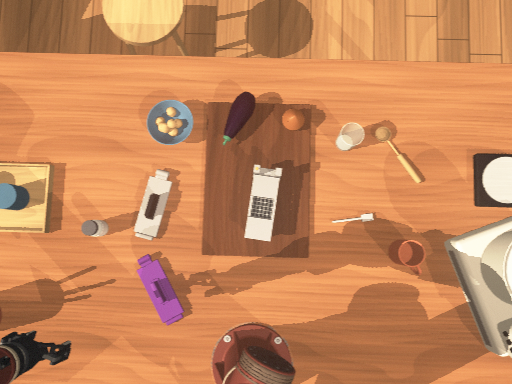

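View pics/scene0.png

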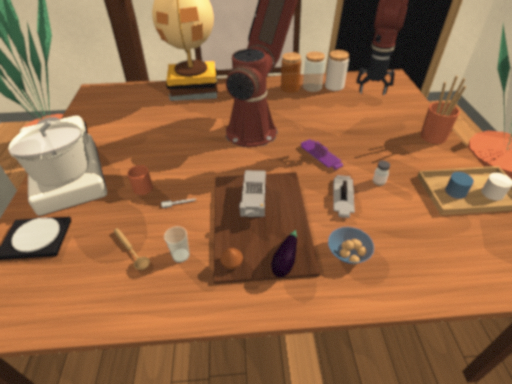

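Top view: the white lid with the black grip is at (153,205) and the purple look‑alike is at (160,290), not meant. The dicer is at (263,205) with its hinge end up (+x). The pin has its tab at (369,217) and its shaft towards (333,221), which is +y. I'll confirm with one enlarged crop and measure.

```bash
python3 - <<'E'
from h import *
t=cv2.imread("pics/top0.png")
z=lambda r,f:cv2.resize(t[r[1]:r[3],r[0]:r[2]],None,fx=f,fy=f,interpolation=cv2.INTER_CUBIC)
a=z((125,160,185,250),6); b=z((235,155,295,245),6) # lid, dicer 360x540
c=z((325,203,385,233),6)
cv2.imwrite("pics/crop1.png",np.hstack([a,b])); cv2.imwrite("pics/x.png",c)
hsv=cv2.cvtColor(t,cv2.COLOR_BGR2HSV)
m=((hsv[...,1]<75)&(hsv[...,2]>135)).astype(np.uint8)
n,l,st,ce=cv2.connectedComponentsWithStats(m)
for i in range(1,n):
    x,y,w,h,A=st[i]
    if A>30 and 120<ce[i][0]<390 and 140<ce[i][1]<300: 
        pts=np.argwhere(l==i)[:,::-1].astype(np.float32)
        print(st[i],ce[i].round(1),cv2.minAreaRect(pts))
E
```

```text
[336 133  21  17 218] [344.2 141.8] ((343.9179992675781, 141.90162658691406), (18.69338607788086, 15.87657356262207), 50.194427490234375)
[ 244  165   38   76 1673] [262.7 202.4] ((262.874267578125, 202.75558471679688), (28.41880989074707, 73.77181243896484), 7.765166282653809)
[ 134  170   38   70 1278] [152.8 205.4] ((153.00318908691406, 204.08917236328125), (23.30693817138672, 70.25941467285156), 16.389541625976562)
[332 213  42  10 137] [358.2 218.1] ((352.3461608886719, 218.76927185058594), (6.8219099044799805, 40.931461334228516), 82.87498474121094)
```

View pics/crop1.png

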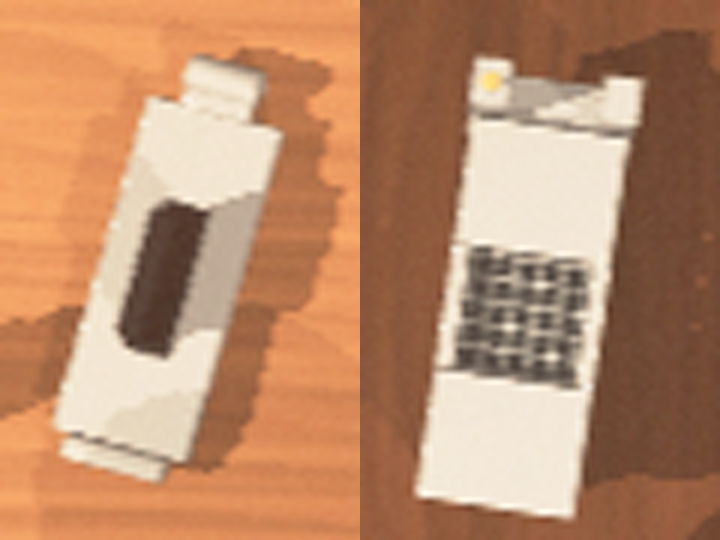

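```bash
cat >> h.py <<'E'
def fit(P,Q):
    "2D rigid: Q world ~ R P + t ; returns t, yaw, residuals"
    P=np.array(P,float);Q=np.array(Q,float)[:,:2];p=P-P.mean(0);q=Q-Q.mean(0)
    a=np.arctan2((p[:,0]*q[:,1]-p[:,1]*q[:,0]).sum(),(p*q).sum());R=np.array([[np.cos(a),-np.sin(a)],[np.sin(a),np.cos(a)]])
    t=Q.mean(0)-R@P.mean(0);return t.round(1),round(a,4),(Q-P@R.T-t).round(1).tolist()
E
python3 - <<'E'
from h import *
L=lambda x,y:(125+(x+.5)/6-.5,160+(y+.5)/6-.5)
D=lambda x,y:(235+(x-360+.5)/6-.5,155+(y+.5)/6-.5)
print("lid",fit([(93,38),(93,-38),(-93,-38),(-93,38)],[onz("top",*L(*p),20) for p in[(148,97),(281,130),(188,463),(55,430)]]))
print("ridge",onz("top",*L(162,280),60))
print("dic",fit([(98,40),(98,-40),(-98,-40),(-98,40)],[onz("top",*D(*p),82) for p in[(470,120),(630,135),(575,520),(416,497)]]))
print("open",fit([(32,32),(32,-32),(-32,-32),(-32,32)],[onz("top",*D(*p),82) for p in[(480,247),(590,262),(578,388),(455,375)]]))
print("plunger",onz("top",*D(490,80),106))
t=cv2.imread("pics/top0.png");hsv=cv2.cvtColor(t,cv2.COLOR_BGR2HSV)
m=((hsv[...,1]<75)&(hsv[...,2]>135)).astype(np.uint8)[205:232,325:385]
for r in m: print("".join(".#"[v] for v in r))
print(cv2.Rodrigues(robot.sense()["ee_rot"])[0].round(3))
a,b=cv2.imread("pics/x.png"),None
cv2.imwrite("pics/pin1.png",cv2.resize(a,None,fx=2,fy=2))
E
```

```text
lid (array([483.8, 332.9]), np.float64(-0.2199), [[-1.3, -0.6], [-0.6, 0.8], [1.5, 1.1], [0.3, -1.3]])
ridge [480.5 325.   60. ]
dic (array([485.2, -16.2]), np.float64(-0.1111), [[-2.3, 0.8], [1.1, -1.3], [0.5, 0.0], [0.7, 0.5]])
open (array([484.7, -17.6]), np.float64(-0.1052), [[0.1, -4.4], [0.8, 3.5], [0.5, 1.2], [-1.4, -0.3]])
plunger [601.5   3.7 106. ]
............................................................
............................................................
............................................................
............................................................
............................................................
............................................................
............................................................
............................................................
..............................................#.............
......................................##########............
....................................############............
....................................############............
.......
[... 280 characters left out ...]
.................
........###.................................................
............................................................
............................................................
............................................................
............................................................
............................................................
............................................................
............................................................
............................................................
............................................................
[[ 0.236  0.972 -0.   ]
 [ 0.972 -0.236 -0.001]
 [-0.001 -0.    -1.   ]]
```

View pics/pin1.png

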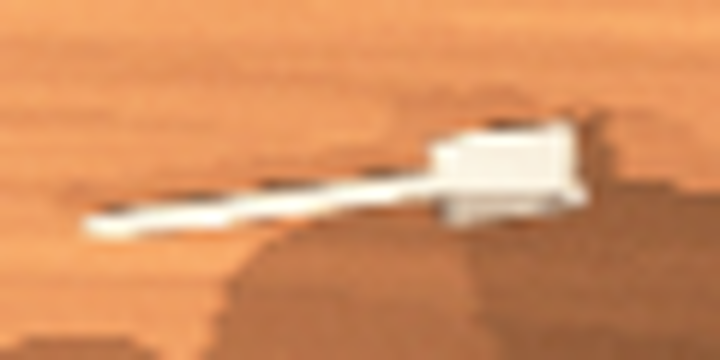

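The pin crop shows the tab at about (366.8,216.5) and the nose at (331.6,221.4), pointing +y. The first crop confirms the white lid with the black ridge, and the dicer's plunger cap at about (256.5,168). Next I move above the lid.

>>> move_arm(motion=[[0.085,[0.06,-0.03,-0.005],[0,0,0]],[0.085,[0.115,-0.055,-0.01],[0,0,0]],[0.085,[0.17,-0.085,-0.02],[0,0,0.01]],[0.085,[0.225,-0.11,-0.03],[0,0,0.018]],[0.085,[0.28,-0.14,-0.05],[0,0,0.018]]])

```text
time: 0.72
tcp_pos: [400.7, 371.6, 199.4]
ee_rot: [2.451, 1.964, 0.0]
ft_force: [-0.5, 1.2, -0.3]
opening: 85.1
```

```bash
python3 - <<'E'
from h import *
# pin
tab=onz("top",366.8,216.7,12);tip=onz("top",331.6,221.4,6);d=tip-tab
print(tab,tip,np.hypot(*d[:2]),np.arctan2(d[1],d[0]))
# scene-based dicer check: project predicted
a=-.11;c,s=np.cos(a),np.sin(a)
W=lambda x,y,z:(485+c*x-s*y,-16.5+s*x+c*y,z)
for p in[(98,40,82),(98,-40,82),(-98,-40,82),(-98,40,82)]:print(proj("scene",W(*p)))
E
```

```text
[ 469.8 -353.4   12. ] [ 451.8 -242.5    6. ] 112.35127947647057 1.7317015412402028
[264.  205.7]
[241.4 205.3]
[244.8 169.5]
[265.1 169.8]
```

>>> move_arm(motion=[[0.085,[0.05,-0.025,-0.04],[0,0,0]],[0.085,[0.083,-0.039,-0.08],[0,0,0]],[0.085,[0.083,-0.039,-0.115],[0,0,0]],[0.085,[0.083,-0.039,-0.115],[0,0,0]]])

```text
time: 1.23
tcp_pos: [481.7, 331.1, 81.7]
ee_rot: [-2.452, -1.963, 0.009]
ft_force: [-0.9, -0.2, 0.5]
opening: 84.7
```

```bash
python3 - <<'E'
from h import *
s=snap("scene","s2");t=snap("top","t2")
z=lambda a,r,f:cv2.resize(a[r[1]:r[3],r[0]:r[2],::-1],None,fx=f,fy=f,interpolation=cv2.INTER_CUBIC)
cv2.imwrite("pics/c2.png",np.hstack([z(s,(300,120,390,225),4.5),z(t,(110,150,190,255),4.5)]))
st=robot.sense();print(st["tcp_pos"],proj("scene",st["tcp_pos"]),proj("top",st["tcp_pos"]))
E
```

```text
[483.53935192 332.94987158  85.17347442] [346.1 180.1] [146.8 204.6]
```

View pics/c2.png

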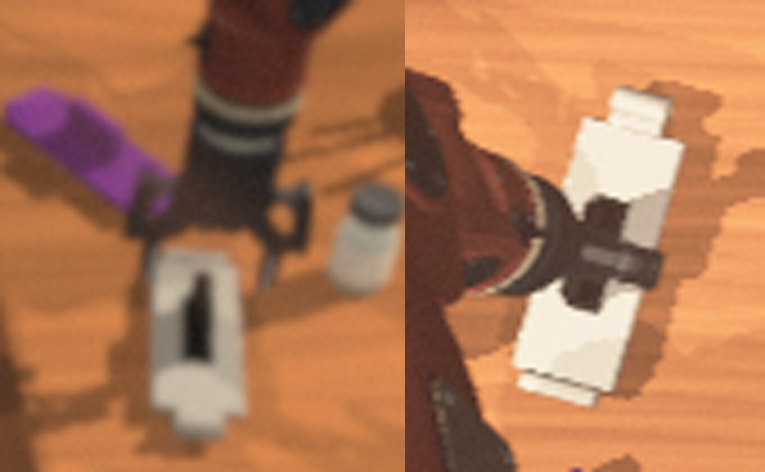

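The crop shows the jaws straddling the black ridge over the white lid. Now I lower and grip.

>>> move_arm(motion=[[0.06,[0,0,-0.02],[0,0,0]],[0.05,[0,0,-0.035],[0,0,0]],[0.03,[0,0,-0.043],[0,0,0]],[0.02,[0,0,-0.043],[0,0,0]],[0.01,[0,0,-0.043],[0,0,0]]], force=50)

```text
time: 1.95
tcp_pos: [483.6, 333.0, 42.5]
ee_rot: [2.451, 1.965, 0.0]
ft_force: [-0.2, -0.3, -2.6]
opening: 15.4
```

>>> move_arm(motion=[[0.0,[0,0,0],[0,0,0]],[0.0,[0,0,0],[0,0,0]],[0.0,[0,0,0],[0,0,0]]], force=60)

```text
time: 2.33
tcp_pos: [483.5, 333.0, 42.5]
ee_rot: [2.451, 1.965, 0.0]
ft_force: [-0.7, 0.0, -3.2]
opening: 15.5
```

>>> move_arm(motion=[[0.0,[0,0,0.01],[0,0,0]],[0.0,[0,0,0.04],[0,0,0]],[0.0,[0,0,0.08],[0,0,0]],[0.0,[0,0,0.12],[0,0,0]],[0.0,[0,0,0.135],[0,0,0]]])

```text
time: 2.95
tcp_pos: [484.7, 333.6, 180.3]
ee_rot: [2.45, 1.964, 0.007]
ft_force: [0.3, -0.7, -5.8]
opening: 15.4
```

>>> move_arm(motion=[[0.0,[0,-0.04,0],[0,0,0.02]],[0.0,[0,-0.09,0],[0,0,0.04]],[0.0,[0,-0.14,0],[0,0,0.06]],[0.0,[0,-0.19,0],[0,0,0.08]],[0.0,[0,-0.24,0],[0,0,0.11]]])

```text
time: 3.58
tcp_pos: [484.0, 92.0, 179.7]
ee_rot: [2.338, 2.098, 0.006]
ft_force: [1.3, -0.3, -4.0]
opening: 15.3
```

>>> move_arm(motion=[[0.0,[0,-0.03,0],[0,0,0]],[0.0,[0,-0.05,0],[0,0,0]],[0.0,[0,-0.05,0],[0,0,0]]])

```text
time: 3.95
tcp_pos: [483.6, 40.9, 179.1]
ee_rot: [-2.341, -2.095, -0.004]
ft_force: [-0.1, -1.0, -4.9]
opening: 15.4
```

```bash
python3 - <<'E'
from h import *
s=snap("scene","s3");t=snap("top","t3")
z=lambda a,r,f:cv2.resize(a[r[1]:r[3],r[0]:r[2],::-1],None,fx=f,fy=f,interpolation=cv2.INTER_CUBIC)
cv2.imwrite("pics/c3.png",np.hstack([z(t,(210,145,300,245),5)[:480],z(s,(220,145,290,241),5)]))
st=robot.sense();print(st["tcp_pos"],cv2.Rodrigues(st["ee_rot"])[0].round(4)[:,0])
E
```

```text
[483.67773552  42.27246849 179.29989818] [0.1085 0.9941 0.0026]
```

View pics/c3.png

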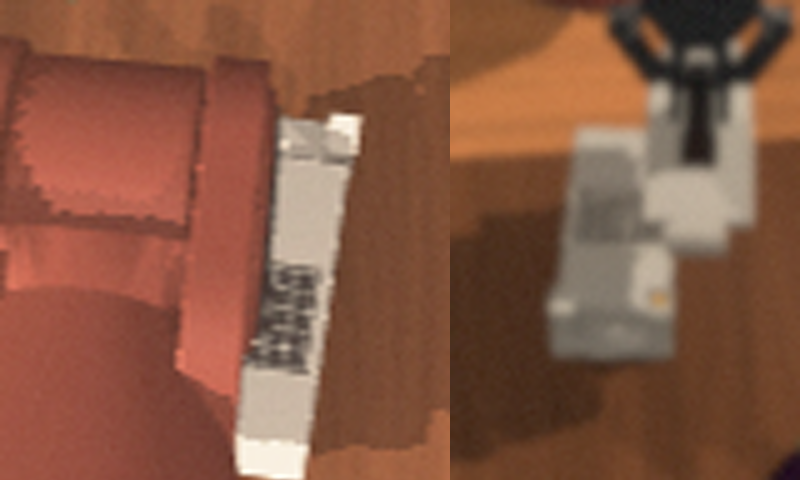

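```bash
python3 - <<'E'
from h import *
S=lambda x,y:(220+(x-450+.5)/5-.5,145+(y+.5)/5-.5)
a=-.11;c,s=np.cos(a),np.sin(a)
inv=lambda p,o:(round(c*(p[0]-o[0])+s*(p[1]-o[1]),1),round(-s*(p[0]-o[0])+c*(p[1]-o[1]),1))
g=(483.7,42.3)
for q in[(643,205),(752,225)]:print("plate corner in lid frame (exp 93,+-38)",inv(onz("scene",*S(*q),156.6),g))
d=(485,-16.5)
print("plunger(exp 112,33)",inv(onz("scene",*S(657,297),106),d))
for n,o,q in[("dicer pl",d,(112,33,106)),("lid c+",g,(93,38,156.6)),("lid c-",g,(93,-38,156.6)),("kn bottom",g,(122,0,150)),("ear- top outer",d,(124,-42,104)),("ear+ outer",d,(124,42,104)),("pl-back",d,(124,-42,90))]:
    u,v=proj("scene",(o[0]+c*q[0]-s*q[1],o[1]+s*q[0]+c*q[1],q[2]));print(n,450+(u+.5-220)*5,(v+.5-145)*5)
E
```

```text
plate corner in lid frame (exp 93,+-38) (np.float64(82.5), np.float64(-38.8))
plate corner in lid frame (exp 93,+-38) (np.float64(100.9), np.float64(35.8))
plunger(exp 112,33) (np.float64(113.4), np.float64(29.8))
dicer pl 661.9999999999999 295.99999999999994
lid c+ 755.5000000000001 217.5
lid c- 644.0 215.99999999999994
kn bottom 699.4999999999999 253.49999999999994
ear- top outer 552.5 309.00000000000006
ear+ outer 675.0 310.99999999999994
pl-back 553.5 323.0
```

>>> move_arm(motion=[[0.0,[0.001,-0.03,0],[0,0,0]],[0.0,[0.001,-0.059,-0.005],[0,0,0]],[0.0,[0.001,-0.059,-0.02],[0,0,0]],[0.0,[0.001,-0.059,-0.028],[0,0,0]],[0.0,[0.001,-0.059,-0.028],[0,0,0]]])

```text
time: 4.68
tcp_pos: [484.2, -15.9, 150.7]
ee_rot: [-2.336, -2.098, -0.004]
ft_force: [0.1, 0.3, -4.3]
opening: 15.1
```

```bash
python3 - <<'E'
from h import *
s=snap("scene","s4");t=snap("top","t4")
z=lambda a,r,f:cv2.resize(a[r[1]:r[3],r[0]:r[2],::-1],None,fx=f,fy=f,interpolation=cv2.INTER_CUBIC)
cv2.imwrite("pics/c4.png",np.hstack([z(t,(238,150,302,246),6)[:576],z(s,(228,164,278,236),8)]))
st=robot.sense();print(st["tcp_pos"],cv2.Rodrigues(st["ee_rot"])[0].round(4)[:,0],st["ft_force"],st["moment"])
E
```

```text
[484.82254439 -16.14782581 151.50559372] [0.1074 0.9942 0.0027] [ 0.24671251  0.33329298 -4.46598428] [ 0.03926152  0.03445733 -0.05739502]
```

View pics/c4.png

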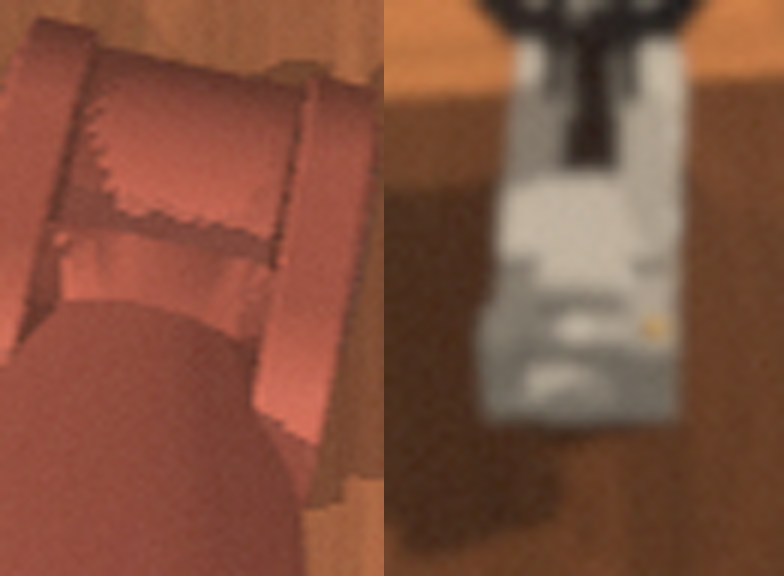

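```bash
python3 - <<'E'
from h import *
a=-.11;c,s=np.cos(a),np.sin(a)
def P(o,q):
    u,v=proj("scene",(o[0]+c*q[0]-s*q[1],o[1]+s*q[0]+c*q[1],q[2]));return round(384+(u+.5-228)*8),round((v+.5-164)*8)
g=(484.8,-16.1);d=(485,-16.5)
G=149
for n,o,q in[("kn+",g,(122,20,G-22.5)),("kn-",g,(122,-20,G-22.5)),("kn bottom",g,(116,0,G-32)),("plate+",g,(93,38,G-20)),("plate-",g,(93,-38,G-20)),("ear+",d,(124,42,90)),("ear-",d,(124,-42,90)),("ear+bot",d,(124,42,76)),("plunger",d,(112,33,106)),("ridge end top",g,(35,0,G+20)),("ridge end bot",g,(35,0,G-20))]:print(n,P(o,q))
E
```

```text
kn+ (629, 304)
kn- (535, 302)
kn bottom (583, 309)
plate+ (673, 253)
plate- (497, 250)
ear+ (679, 368)
ear- (486, 365)
ear+bot (679, 390)
plunger (659, 322)
ridge end top (589, 94)
ridge end bot (590, 161)
```

```bash
python3 - <<'E'
from h import *
s=cv2.imread("pics/s4.png");g=cv2.cvtColor(s,cv2.COLOR_BGR2GRAY).astype(int)
print("u  ",*[f"{u:3d}" for u in range(236,270)])
for v in (184,188,190,193,196,197,198,199,206,208,210,212,214):print(v,*[f"{x:3d}" for x in g[v,236:270]])
for n in("s3","s4"):
    q=cv2.imread(f"pics/{n}.png").astype(int)[190:215,245:275];w=np.clip(q[...,2]-q[...,0]-45,0,None);w[:, -8:]=0
    ys,xs=np.nonzero(w);print(n,np.average(xs+245,weights=w[ys,xs]),np.average(ys+190,weights=w[ys,xs]))
E
```

```text
u   236 237 238 239 240 241 242 243 244 245 246 247 248 249 250 251 252 253 254 255 256 257 258 259 260 261 262 263 264 265 266 267 268 269
184  76  74  77  74  75  76  86 105 119 123 124 122 121 109  89  72  67  70  69  72  88 120 149 159 161 159 161 160 146 114  90  84  82  85
188  57  54  58  56  57  72 107 143 165 173 176 177 179 179 177 178 177 178 179 177 175 172 164 159 161 161 161 155 137 106  79  74  76  80
190  56  55  57  51  57  78 120 156 175 181 181 180 181 180 178 182 179 181 179 179 178 175 169 162 159 160 164 163 147 111  83  74  73  75
193  54  54  53  53  61  85 129 165 180 183 182 180 182 180 180 180 181 180 179 178 180 179 177 172 165 162 161 158 137 102  79  76  74  73
196  53  53  51  51  57  73 106 134 139 141 149 161 175 181 181 180 182 180 178 180 178 175 166 156 148 144 139 138 122  94  77  77  76  74
197  52  53  52  53  54  70  97 116 123 126 139 157 174 177 177 179 178 179 179 177 179 176 167 146 138 138 136 135 123  97  80  74  73  74
198  52  51  53  52  60  73  98 116 123 127 140 155 168 170 173 172 171 173 175 174 174 175 172 156 148 147 146 140 125 
[... 237 characters left out ...]
44 144 144 144 144 144 146 144 148 142 121  91  76  75  74  72
208  52  52  56  74  92 105 109 107 103 102 105 111 113 116 116 114 110 110 109 112 108 110 115 117 122 122 121 116 104  87  75  73  73  73
210  52  50  56  69  91 101 103 105 106 116 136 147 152 151 153 147 138 133 121 113 107 106 106 105 106 106 102 103  94  81  74  73  71  74
212  51  51  55  68  86 100 105 106 113 124 143 153 150 145 138 131 131 128 124 121 115 107 105 105 107 107 104 103  92  79  72  71  72  73
214  54  52  53  65  81 100 105 108 111 117 118 121 115 112 111 112 111 113 115 112 111 103 104 102 104 105 105 104  93  79  71  72  72  72
s3 264.2022263450835 205.2486085343228
s4 264.5446153846154 203.3353846153846
```

>>> move_arm(motion=[[0.0,[0.0,-0.0015,-0.01],[0,0,0]],[0.0,[0.0,-0.002,-0.018],[0,0,0]],[0.0,[0.0,-0.002,-0.024],[0,0,0]],[0.0,[0.0,-0.002,-0.026],[0,0,0]],[0.0,[0.0,-0.002,-0.026],[0,0,0]]])

```text
time: 5.4
tcp_pos: [484.8, -18.2, 125.4]
ee_rot: [-2.337, -2.098, -0.005]
ft_force: [0.0, -0.3, -5.3]
opening: 15.3
```

>>> move_arm(motion=[[0.0,[0.0,0,-0.001],[0,0,0]],[0.0,[0.0,0,-0.002],[0,0,0]],[0.0,[0.0,0,-0.003],[0,0,0]],[0.0,[0.0,0,-0.004],[0,0,0]],[0.0,[0.0,0,-0.004],[0,0,0]]])

```text
time: 6.02
tcp_pos: [484.7, -18.1, 121.3]
ee_rot: [-2.337, -2.098, -0.005]
ft_force: [-0.5, -0.2, -5.0]
opening: 15.2
```

>>> move_arm(motion=[[0.0,[0.0,0,-0.001],[0,0,0]],[0.0,[0.0,0,-0.002],[0,0,0]],[0.0,[0.0,0,-0.003],[0,0,0]],[0.0,[0.0,0,-0.004],[0,0,0]],[0.0,[0.0,0,-0.004],[0,0,0]]])

```text
time: 6.65
tcp_pos: [484.6, -18.1, 117.2]
ee_rot: [-2.337, -2.098, -0.005]
ft_force: [0.4, -0.7, -5.1]
opening: 15.2
```

>>> move_arm(motion=[[0.0,[0.0,0,-0.001],[0,0,0]],[0.0,[0.0,0,-0.002],[0,0,0]],[0.0,[0.0,0,-0.003],[0,0,0]],[0.0,[0.0,0,-0.003],[0,0,0]]])

```text
time: 7.15
tcp_pos: [484.5, -18.1, 114.1]
ee_rot: [-2.337, -2.098, -0.005]
ft_force: [-0.1, 0.3, -5.2]
opening: 15.4
```

>>> move_arm(motion=[[0.0,[0.0,0,-0.0007],[0,0,0]],[0.0,[0.0,0,-0.0014],[0,0,0]],[0.0,[0.0,0,-0.002],[0,0,0]],[0.0,[0.0,0,-0.002],[0,0,0]]])

```text
time: 7.65
tcp_pos: [484.6, -18.1, 112.4]
ee_rot: [-2.337, -2.098, -0.005]
ft_force: [-2.4, 1.4, 2.4]
opening: 15.0
```

>>> move_arm(motion=[[0.0,[0.0,0,-0.0005],[0,0,0]],[0.0,[0.0,0,-0.001],[0,0,0]],[0.0,[0.0,0,-0.001],[0,0,0]]])

```text
time: 8.02
tcp_pos: [484.6, -18.1, 112.4]
ee_rot: [-2.338, -2.099, -0.005]
ft_force: [-6.6, 0.9, 13.8]
opening: 15.4
```

>>> move_arm(motion=[[0.0,[0.0,0,0.001],[0,0,0]],[0.03,[0.0,0,0.001],[0,0,0]],[0.045,[0.0,0,0.001],[0,0,0]],[0.045,[0.0,0,0.001],[0,0,0]]])

```text
time: 8.52
tcp_pos: [484.8, -18.2, 113.4]
ee_rot: [2.338, 2.099, 0.005]
ft_force: [0.4, 2.1, -0.4]
opening: 44.7
```

>>> move_arm(motion=[[0.045,[0.0,0,0.02],[0,0,0]],[0.045,[0.0,0,0.05],[0,0,0]],[0.06,[0.0,-0.04,0.09],[0,0,0.05]],[0.06,[-0.005,-0.1,0.1],[0,0,0.1]],[0.06,[-0.01,-0.16,0.1],[0,0,0.2]]])

```text
time: 9.15
tcp_pos: [475.3, -180.0, 214.7]
ee_rot: [2.111, 2.324, 0.007]
ft_force: [0.9, 0.6, -0.9]
opening: 59.9
```

>>> move_arm(motion=[[0.06,[0,-0.035,0],[0,0,-0.18]],[0.06,[0,-0.07,-0.01],[0,0,-0.36]],[0.06,[0,-0.1,-0.02],[0,0,-0.54]],[0.06,[-0.0,-0.13,-0.04],[0,0,-0.72]],[0.06,[-0.005,-0.15,-0.06],[0,0,-0.9]]])

```text
time: 9.78
tcp_pos: [470.5, -331.5, 154.1]
ee_rot: [2.913, 1.164, 0.005]
ft_force: [-0.4, 0.5, 0.9]
opening: 59.9
```

```bash
python3 - <<'E'
from h import *
s=robot.sense();R=cv2.Rodrigues(s["ee_rot"])[0];print(s["tcp_pos"],np.arctan2(R[1,0],R[0,0]),s["q"].round(2))
E
```

```text
[ 470.45798918 -331.51780377  154.05635457] 0.760297549109977 [-0.74  0.45 -0.18  0.94  0.    0.07]
```

>>> move_arm(motion=[[0.06,[0,-0.01,-0.02],[0,0,-0.17]],[0.06,[0,-0.022,-0.04],[0,0,-0.34]],[0.06,[-0.001,-0.022,-0.06],[0,0,-0.5]],[0.06,[-0.001,-0.022,-0.08],[0,0,-0.6]],[0.06,[-0.001,-0.022,-0.08],[0,0,-0.6]]])

```text
time: 10.4
tcp_pos: [468.6, -352.7, 72.7]
ee_rot: [3.128, 0.252, -0.001]
ft_force: [0.6, -0.1, -0.4]
opening: 60.1
```

```bash
python3 - <<'E'
from h import *
s=snap("scene","s5");t=snap("top","t5")
z=lambda a,r,f:cv2.resize(a[r[1]:r[3],r[0]:r[2],::-1],None,fx=f,fy=f,interpolation=cv2.INTER_CUBIC)
A=np.hstack([z(t,(238,155,298,250),6),z(s,(228,160,282,245),6.71)[:570]])
B=np.hstack([z(t,(320,185,390,240),5)]);
cv2.imwrite("pics/c5.png",A)
C=z(s,(140,165,220,225),5);cv2.imwrite("pics/c5b.png",np.hstack([B,C[:275]]))
st=robot.sense();R=cv2.Rodrigues(st["ee_rot"])[0];print(st["tcp_pos"],np.arctan2(R[1,0],R[0,0]))
E
```

```text
[ 469.62829915 -353.64048428   74.48494243] 0.16272320493983303
```

View pics/c5.png

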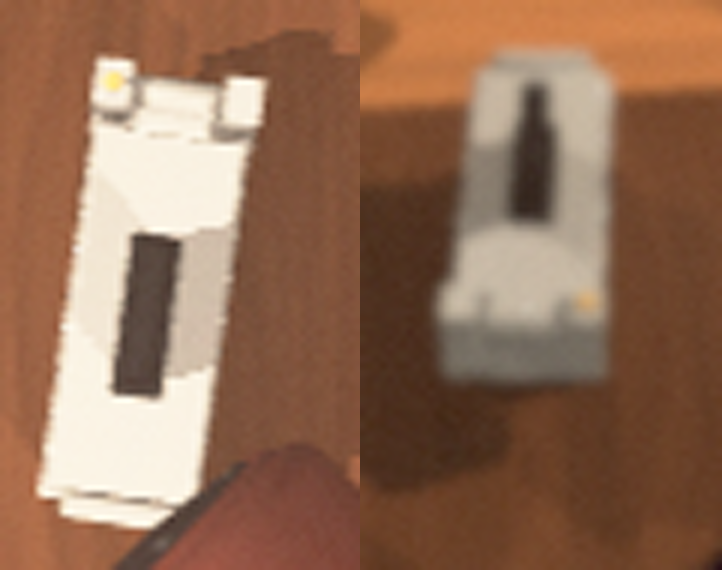

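View pics/c5b.png

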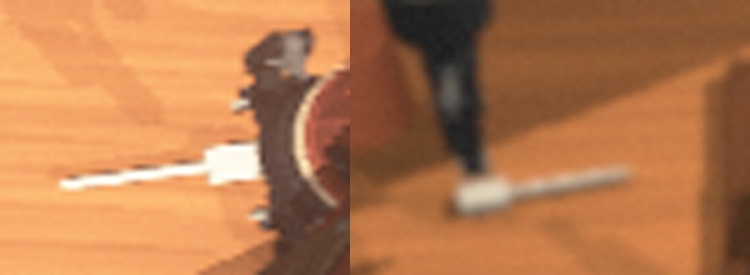

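Crop c5 shows the lid home with its knuckle between the ears. Crop c5b shows the jaws straddling the tab. Now I lower and grip the pin.

>>> move_arm(motion=[[0.06,[0,0,-0.02],[0,0,0]],[0.06,[0,0,-0.04],[0,0,0]],[0.06,[0,0,-0.052],[0,0,0]],[0.05,[0,0,-0.0555],[0,0,0]],[0.04,[0,0,-0.0555],[0,0,0]]])

```text
time: 11.12
tcp_pos: [469.9, -353.9, 19.5]
ee_rot: [3.125, 0.256, 0.003]
ft_force: [0.4, -0.3, 0.0]
opening: 39.9
```

>>> move_arm(motion=[[0.03,[0,0,0],[0,0,0]],[0.022,[0,0,0],[0,0,0]],[0.0,[0,0,0],[0,0,0]],[0.0,[0,0,0],[0,0,0]],[0.0,[0,0,0],[0,0,0]]], force=70)

```text
time: 11.75
tcp_pos: [470.3, -354.3, 20.5]
ee_rot: [3.124, 0.256, 0.004]
ft_force: [-1.1, 1.6, 7.5]
opening: 21.5
```

>>> move_arm(motion=[[0.0,[0,0,0.0005],[0,0,0]],[0.0,[0,0,0.0005],[0,0,0]],[0.0,[0,0,0.0005],[0,0,0]]])

```text
time: 12.12
tcp_pos: [470.3, -354.2, 20.9]
ee_rot: [3.124, 0.256, 0.004]
ft_force: [0.6, -0.8, -2.0]
opening: 21.7
```

```bash
python3 - <<'E'
from h import *
s=robot.sense();R=cv2.Rodrigues(s["ee_rot"])[0];print(s["tcp_pos"],R.round(4),s["ft_force"],s["opening"])
E
```

```text
[ 470.2719359  -354.22062868   20.9176724 ] [[ 0.9867  0.1625  0.0032]
 [ 0.1625 -0.9867 -0.0067]
 [ 0.0021  0.0071 -1.    ]] [ 0.57798513 -0.78441625 -1.99076127] 21.70004393199678
```

>>> move_arm(motion=[[0.0,[0,0,0.01],[0,0,0]],[0.0,[0,0,0.04],[0,0,0]],[0.0,[0.02,0.03,0.07],[0,0,-0.07]],[0.0,[0.045,0.065,0.0838],[0,0,-0.15]],[0.0,[0.07,0.1,0.0838],[0,0,-0.273]]])

```text
time: 12.75
tcp_pos: [541.8, -253.9, 106.9]
ee_rot: [3.128, -0.178, 0.007]
ft_force: [0.4, -0.6, -1.2]
opening: 21.7
```

>>> move_arm(motion=[[0.0,[0.018,0.028,0],[0,0,0]],[0.0,[0.0365,0.057,0],[0,0,0]],[0.0,[0.0365,0.057,0],[0,0,0]],[0.0,[0.0365,0.057,0],[0,0,0]]])

```text
time: 13.25
tcp_pos: [578.1, -197.1, 107.2]
ee_rot: [3.127, -0.178, 0.007]
ft_force: [-0.6, 0.1, -1.0]
opening: 21.7
```

```bash
python3 - <<'E'
from h import *
s=snap("scene","s6");t=snap("top","t6")
z=lambda a,r,f:cv2.resize(a[r[1]:r[3],r[0]:r[2],::-1],None,fx=f,fy=f,interpolation=cv2.INTER_CUBIC)
cv2.imwrite("pics/c6.png",np.vstack([z(t,(245,155,345,200),7.5)[:337],z(s,(185,185,285,220),7.5)[:262]]))
st=robot.sense();R=cv2.Rodrigues(st["ee_rot"])[0];print(st["tcp_pos"],R.round(4),st["ft_force"],st["opening"])
for n in("t5","t6"):
    q=cv2.imread(f"pics/{n}.png").astype(int)[160:180,248:268];w=np.clip(q[...,2]-q[...,0]-60,0,None)
    ys,xs=np.nonzero(w*(q[...,1]>170));W=w[ys,xs];print(n,len(xs),np.average(xs+248,weights=W),np.average(ys+160,weights=W))
E
```

```text
[ 577.89478212 -197.7027386   107.14864083] [[ 0.9934 -0.1145  0.004 ]
 [-0.1144 -0.9934 -0.0092]
 [ 0.005   0.0087 -0.9999]] [-0.47854416 -0.1955136  -0.81519756] 21.625271618579454
t5 8 256.5610465116279 168.02616279069767
t6 10 256.5731707317073 168.0060975609756
```

View pics/c6.png

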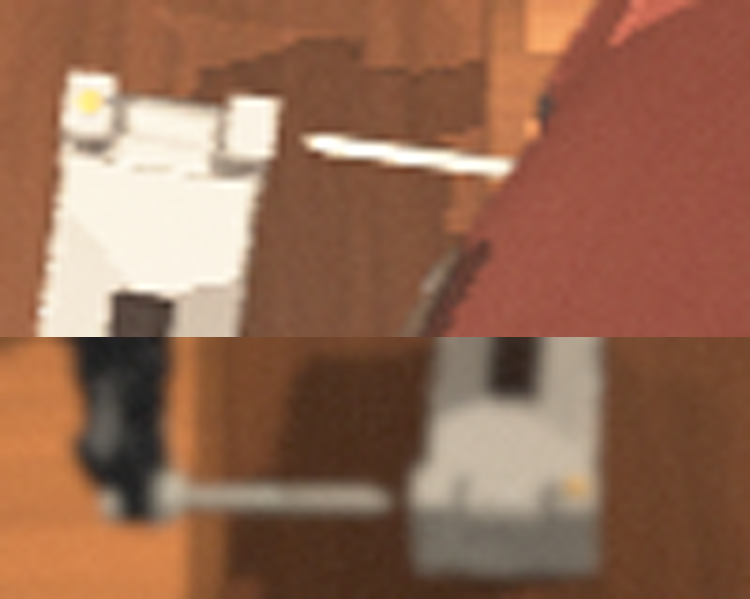

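```bash
cat > shaft.py <<'E'
from h import *
def line(cam,f,cols,v0,h=5):
    "bright shaft centreline v=m u+b by column centroids near v0(u)"
    g=cv2.cvtColor(cv2.imread(f),cv2.COLOR_BGR2GRAY).astype(float);U=[];V=[]
    for u in cols:
        c=int(round(v0(u)));r=np.arange(c-h,c+h+1);w=g[r,u];w=w-max(w[0],w[-1])-10;w=np.clip(w,0,None)
        U.append(u);V.append((r*w).sum()/w.sum())
    p=np.polyfit(U,V,1);return p,np.abs(np.polyval(p,U)-V).max()
def tri(a,b):
    (o1,d1),(o2,d2)=ray("top",*a),ray("scene",*b)
    s=np.linalg.lstsq(np.c_[d1,-d2],o2-o1,rcond=None)[0];p,q=o1+s[0]*d1,o2+s[1]*d2
    return (p+q)/2,np.linalg.norm(p-q)
E
python3 - <<'E'
from shaft import *
pt,e1=line("top","pics/t6.png",range(288,311),lambda u:155+(140+(u-286.3)*7.5*.144)/7.5)
ps,e2=line("scene","pics/s6.png",range(212,235),lambda u:185+160/7.5,4)
print(pt,e1,ps,e2)
# plane-plane intersection
def plane(cam,p,u1,u2):
    o,d1=ray(cam,u1,np.polyval(p,u1));_,d2=ray(cam,u2,np.polyval(p,u2));n=np.cross(d1,d2);n/=np.linalg.norm(n);return n,n@o
n1,c1=plane("top",pt,288,311);n2,c2=plane("scene",ps,212,235)
D=np.cross(n1,n2);D/=np.linalg.norm(D);D*=np.sign(D[1])
for y in(-197,-83,-70):
    X=np.linalg.solve([n1,n2,[0,1,0]],[c1,c2,y]);print(X.round(1))
print("dir",D.round(4))
q=cv2.imread("pics/s6.png").astype(int)[195:215,254:268];w=np.clip(q[...,2]-q[...,0]-40,0,None)
ys,xs=np.nonzero(w);W=w[ys,xs];sp=(np.average(xs+254,weights=W),np.average(ys+195,weights=W));print(sp)
print("plunger",tri((256.57,168.0),sp))
E
```

```text
[1.34608018e-01 1.35020041e+02] 0.13308614931133889 [2.02846421e-02 2.01319702e+02] 0.09416499744395423
[ 577.2 -197.    92.2]
[589.7 -83.   91.4]
[591.2 -70.   91.3]
dir [ 0.109   0.994  -0.0067]
(np.float64(265.05044699872286), np.float64(204.46871008939974))
plunger (array([602.07171005,   8.70979034, 103.90401015]), np.float64(11.895207790020828))
```

```bash
python3 - <<'E'
from shaft import *
for sp in[(261.4,204.3),(261.5,203.8)]:print("plunger",tri((256.57,168.0),sp))
print(onz("top",256.57,168.0,106),onz("scene",261.4,204.3,106))
g=cv2.cvtColor(cv2.imread("pics/t6.png"),cv2.COLOR_BGR2GRAY).astype(int)
q=cv2.imread("pics/s6.png").astype(int)
print((q[...,2]-q[...,0])[200:210,250:270])
for v in range(164,182): print(v,g[v,250:286])
E
```

```text
plunger (array([601.42514691,   2.42549492, 104.85223995]), np.float64(0.6978057734302352))
plunger (array([601.07156123,   2.61275212, 106.93808529]), np.float64(0.30023320860094543))
[601.2   2.8 106. ] [602.5   2.  106. ]
[[33 34 35 33 34 34 36 36 33 36 36 34 35 35 42 51 63 64 63 66]
 [35 33 36 34 34 33 35 36 35 35 36 35 37 36 40 51 63 64 66 67]
 [34 33 33 35 34 36 34 35 33 35 39 43 42 41 42 52 62 64 66 63]
 [35 33 34 35 34 34 34 35 33 38 50 63 61 51 45 51 64 65 69 63]
 [34 34 32 33 35 35 34 31 33 41 65 86 83 62 51 51 61 66 64 67]
 [34 34 31 32 33 32 33 29 30 39 60 82 80 62 49 51 62 65 63 65]
 [33 33 31 29 32 33 30 26 26 32 43 55 56 49 45 50 61 65 67 65]
 [30 29 29 28 30 30 28 24 26 27 30 35 37 37 39 50 63 65 65 62]
 [26 27 26 26 27 26 27 24 21 23 26 26 26 30 37 50 65 65 64 64]
 [21 23 23 22 22 24 21 21 19 19 22 22 24 25 38 52 62 67 64 64]]
164 [109 111 108 105 154 166 147 150 133 111 109 110 115 115 114 112 113 108
 112 118 117 100  87  88  89  87  84  86  87  88  89  87  90  96  93  91]
165 [112 110 108 124 215 243 243 243 244 226 157 112 114 115 116 114 110 107
 110 115 116 103
[... 1773 characters left out ...]
37 220 227 226 225 230
 244 248 245 248 235 174 153 143 135 127 128 143 122  90  89  96  96  94]
178 [115 110 107 194 239 244 244 244 244 244 244 244 243 244 244 244 243 246
 246 237 222 227 223 197 174 161 161 170 184 165 108  91  91  95  95  94]
179 [113 107 127 207 242 244 243 244 244 244 244 244 244 244 244 244 243 244
 244 243 244 244 244 244 246 247 245 243 224 172 118  86  91  93  93  94]
180 [115 106 141 216 242 244 244 245 245 244 244 245 244 244 244 244 244 244
 244 244 244 243 244 243 243 245 244 243 226 162 103  91  90  96  93  94]
181 [115 108 175 234 244 244 244 244 245 244 244 245 245 244 244 244 244 243
 243 243 244 244 243 244 243 244 244 240 204 121  95  91  92  94  94  93]
```

Shaft triangulated: z about 92.2 at the tab and 91.4 at the nose, parallel to the bore. Correction: +1.3 mm x, −2.3 mm z, and a small levelling turn. Then I approach the ear.

>>> move_arm(motion=[[0.0,[0.0013,0,-0.0023],[0.006,0,0]],[0.0,[0.0013,0,-0.0023],[0.006,0,0]],[0.0,[0.0018,0.005,-0.0023],[0.006,0,0]],[0.0,[0.0023,0.009,-0.0023],[0.006,0,0]],[0.0,[0.0023,0.009,-0.0023],[0.006,0,0]]])

```text
time: 13.98
tcp_pos: [580.2, -188.2, 104.9]
ee_rot: [3.134, -0.179, 0.006]
ft_force: [-0.5, -0.0, -1.9]
opening: 22.1
```

>>> move_arm(motion=[[0.0,[0.0002,0.002,0],[0,0,0]],[0.0,[0.0004,0.004,0],[0,0,0]],[0.0,[0.0007,0.006,0],[0,0,0]],[0.0,[0.0009,0.008,0],[0,0,0]],[0.0,[0.0009,0.008,0],[0,0,0]]])

```text
time: 14.6
tcp_pos: [581.2, -180.0, 104.9]
ee_rot: [3.134, -0.179, 0.006]
ft_force: [-0.2, 0.2, -1.4]
opening: 21.7
```

>>> move_arm(motion=[[0.0,[0.0003,0.0025,0],[0,0,0]],[0.0,[0.0005,0.005,0],[0,0,0]],[0.0,[0.0008,0.0075,0],[0,0,0]],[0.0,[0.0011,0.01,0],[0,0,0]],[0.0,[0.0011,0.01,0],[0,0,0]]])

```text
time: 15.22
tcp_pos: [582.3, -169.8, 104.9]
ee_rot: [3.134, -0.178, 0.006]
ft_force: [0.6, -0.5, -1.0]
opening: 21.7
```

>>> move_arm(motion=[[0.0,[0.0002,0.002,0],[0,0,0]],[0.0,[0.0004,0.004,0],[0,0,0]],[0.0,[0.0007,0.006,0],[0,0,0]],[0.0,[0.0009,0.008,0],[0,0,0]],[0.0,[0.0009,0.008,0],[0,0,0]]])

```text
time: 15.85
tcp_pos: [583.2, -161.7, 104.9]
ee_rot: [3.134, -0.178, 0.006]
ft_force: [-0.0, -1.1, -0.8]
opening: 21.6
```

>>> move_arm(motion=[[0.0,[0.0002,0.002,0],[0,0,0]],[0.0,[0.0004,0.004,0],[0,0,0]],[0.0,[0.0007,0.006,0],[0,0,0]],[0.0,[0.0009,0.008,0],[0,0,0]],[0.0,[0.0009,0.008,0],[0,0,0]]])

```text
time: 16.48
tcp_pos: [584.1, -153.4, 104.9]
ee_rot: [3.134, -0.178, 0.006]
ft_force: [-0.3, 0.2, -1.7]
opening: 21.5
```

>>> move_arm(motion=[[0.0,[0.0002,0.002,0],[0,0,0]],[0.0,[0.0004,0.004,0],[0,0,0]],[0.0,[0.0004,0.004,0],[0,0,0]]])

```text
time: 16.85
tcp_pos: [584.5, -149.3, 104.8]
ee_rot: [3.134, -0.177, 0.006]
ft_force: [-0.1, -0.7, -3.7]
opening: 21.8
```

```bash
python3 - <<'E'
from h import *
s=snap("scene","s7");t=snap("top","t7")
z=lambda a,r,f:cv2.resize(a[r[1]:r[3],r[0]:r[2],::-1],None,fx=f,fy=f,interpolation=cv2.INTER_CUBIC)
cv2.imwrite("pics/c7.png",np.vstack([z(t,(245,155,345,200),7.5)[:337],z(s,(185,185,285,220),7.5)[:262]]))
E
```

```text
(no output)
```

View pics/c7.png

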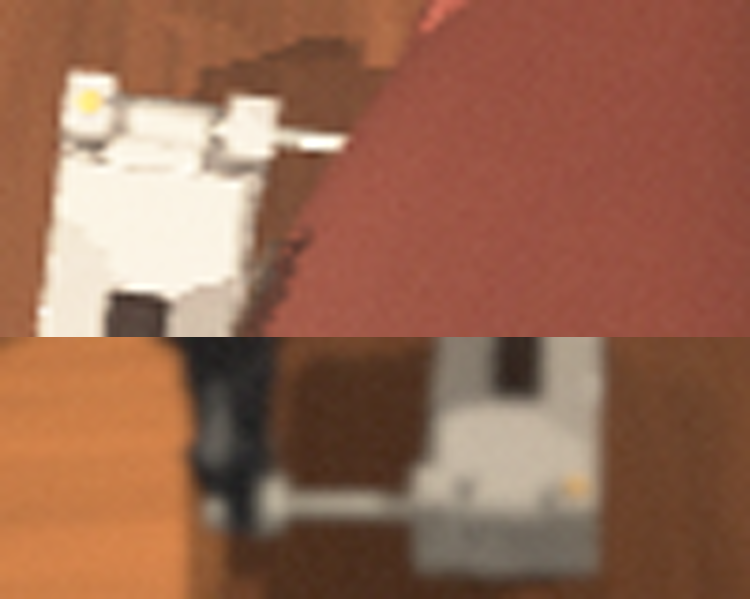

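The pin is inside the −y ear and visible in the gap before the knuckle at about (215,130) in the crop. The knuckle's weight is starting to show, so I continue gently.

>>> move_arm(motion=[[0.0,[0.0002,0.0015,0],[0,0,0]],[0.0,[0.0003,0.003,0],[0,0,0]],[0.0,[0.0005,0.0045,0],[0,0,0]],[0.0,[0.0005,0.0045,0],[0,0,0]]])

```text
time: 17.45
tcp_pos: [585.0, -144.5, 104.8]
ee_rot: [3.134, -0.177, 0.006]
ft_force: [0.2, -1.0, -3.2]
opening: 21.7
```

>>> move_arm(motion=[[0.0,[0.0002,0.002,0],[0,0,0]],[0.0,[0.0004,0.004,0],[0,0,0]],[0.0,[0.0007,0.006,0],[0,0,0]],[0.0,[0.0007,0.006,0],[0,0,0]]])

```text
time: 17.95
tcp_pos: [585.7, -138.2, 104.7]
ee_rot: [3.135, -0.177, 0.006]
ft_force: [0.3, -0.9, -4.0]
opening: 21.6
```

>>> move_arm(motion=[[0.0,[0.0003,0.0025,0],[0,0,0]],[0.0,[0.0005,0.005,0],[0,0,0]],[0.0,[0.0008,0.0075,0],[0,0,0]],[0.0,[0.0011,0.01,0],[0,0,0]],[0.0,[0.0011,0.01,0],[0,0,0]]])

```text
time: 18.58
tcp_pos: [586.8, -127.7, 104.7]
ee_rot: [3.135, -0.176, 0.006]
ft_force: [-0.6, -0.6, -3.0]
opening: 21.8
```

>>> move_arm(motion=[[0.0,[0.0003,0.0025,0],[0,0,0]],[0.0,[0.0005,0.005,0],[0,0,0]],[0.0,[0.0008,0.0075,0],[0,0,0]],[0.0,[0.0011,0.01,0],[0,0,0]],[0.0,[0.0011,0.01,0],[0,0,0]]])

```text
time: 19.2
tcp_pos: [587.9, -117.3, 104.7]
ee_rot: [3.136, -0.176, 0.006]
ft_force: [-0.7, 0.2, -3.4]
opening: 21.3
```

>>> move_arm(motion=[[0.0,[0.0002,0.002,0],[0,0,0]],[0.0,[0.0004,0.004,0],[0,0,0]],[0.0,[0.0007,0.006,0],[0,0,0]],[0.0,[0.0007,0.006,0],[0,0,0]]])

```text
time: 19.7
tcp_pos: [588.6, -111.0, 104.7]
ee_rot: [3.136, -0.175, 0.006]
ft_force: [0.3, 0.2, -4.0]
opening: 21.8
```

>>> move_arm(motion=[[0.0,[0.0002,0.002,0],[0,0,0]],[0.0,[0.0004,0.004,0],[0,0,0]],[0.0,[0.0007,0.006,0],[0,0,0]],[0.0,[0.0007,0.006,0],[0,0,0]]])

```text
time: 20.2
tcp_pos: [589.3, -104.9, 104.7]
ee_rot: [3.136, -0.175, 0.006]
ft_force: [-0.6, -2.8, -3.6]
opening: 21.6
```

>>> move_arm(motion=[[0.0,[0.0002,0.002,0],[0,0,0]],[0.0,[0.0004,0.004,0],[0,0,0]],[0.0,[0.0007,0.006,0],[0,0,0]],[0.0,[0.0007,0.006,0],[0,0,0]]])

```text
time: 20.7
tcp_pos: [590.1, -98.9, 104.7]
ee_rot: [3.136, -0.175, 0.006]
ft_force: [-0.2, -3.1, -3.9]
opening: 21.6
```

>>> move_arm(motion=[[0.0,[0.0002,0.0015,0],[0,0,0]],[0.0,[0.0003,0.003,0],[0,0,0]],[0.0,[0.0005,0.0045,0],[0,0,0]],[0.0,[0.0005,0.0045,0],[0,0,0]]])

```text
time: 21.2
tcp_pos: [590.6, -94.6, 104.7]
ee_rot: [3.136, -0.175, 0.006]
ft_force: [-0.1, -5.0, -4.0]
opening: 21.8
```

>>> move_arm(motion=[[0.0,[0.0001,0.001,0],[0,0,0]],[0.0,[0.0002,0.002,0],[0,0,0]],[0.0,[0.0002,0.002,0],[0,0,0]]])

```text
time: 21.58
tcp_pos: [590.8, -92.7, 104.7]
ee_rot: [3.135, -0.176, 0.006]
ft_force: [-1.1, -4.3, -3.4]
opening: 21.7
```

>>> move_arm(motion=[[0.0,[0.0001,0.001,0],[0,0,0]],[0.0,[0.0002,0.002,0],[0,0,0]],[0.0,[0.0002,0.002,0],[0,0,0]]])

```text
time: 21.95
tcp_pos: [591.0, -90.9, 104.7]
ee_rot: [3.135, -0.176, 0.006]
ft_force: [-0.6, -5.7, -3.8]
opening: 21.7
```

>>> move_arm(motion=[[0.0,[0.0001,0.001,0],[0,0,0]],[0.0,[0.0002,0.002,0],[0,0,0]],[0.0,[0.0002,0.002,0],[0,0,0]]])

```text
time: 22.32
tcp_pos: [591.2, -89.0, 104.7]
ee_rot: [3.135, -0.176, 0.006]
ft_force: [0.3, -4.6, -4.6]
opening: 21.6
```

>>> move_arm(motion=[[0.0,[0.0001,0.001,0],[0,0,0]],[0.0,[0.0002,0.002,0],[0,0,0]],[0.0,[0.0002,0.002,0],[0,0,0]]])

```text
time: 22.7
tcp_pos: [591.2, -88.8, 104.7]
ee_rot: [3.131, -0.178, 0.005]
ft_force: [-2.1, -13.2, -4.6]
opening: 21.8
```

>>> move_arm(motion=[[0.0,[0.0001,0.001,0],[0,0,0]],[0.0,[0.0001,0.0015,0],[0,0,0]],[0.0,[0.0001,0.0015,0],[0,0,0]]])

```text
time: 23.08
tcp_pos: [591.1, -88.8, 104.7]
ee_rot: [3.128, -0.179, 0.005]
ft_force: [-2.5, -11.3, -3.9]
opening: 21.9
```

The pin stands still and the force rose from 5 to 13 N at the expected spot, so the tab is on the ear. I let go and withdraw upward.

>>> move_arm(motion=[[0.0,[0,-0.0003,0],[0,0,0]],[0.03,[0,-0.0003,0],[0,0,0]],[0.05,[0,-0.0003,0],[0,0,0]],[0.05,[0,-0.0003,0],[0,0,0]]])

```text
time: 23.58
tcp_pos: [591.4, -88.7, 105.0]
ee_rot: [3.129, -0.178, 0.006]
ft_force: [0.1, 0.6, -0.2]
opening: 49.8
```

>>> move_arm(motion=[[0.05,[0,-0.001,0.02],[0,0,0]],[0.05,[0,-0.002,0.05],[0,0,0]],[0.05,[0,-0.04,0.09],[0,0,0]],[0.05,[-0.02,-0.09,0.11],[0,0,0]],[0.05,[-0.05,-0.14,0.13],[0,0,0]]])

```text
time: 24.2
tcp_pos: [541.4, -229.9, 236.0]
ee_rot: [3.128, -0.176, 0.008]
ft_force: [0.7, -0.5, 0.6]
opening: 49.8
```

>>> move_arm(motion=[[0.05,[-0.02,-0.05,0],[0,0,0]],[0.05,[-0.04,-0.1,0],[0,0,0]],[0.05,[-0.06,-0.15,0],[0,0,0]],[0.05,[-0.06,-0.15,0],[0,0,0]]])

```text
time: 24.7
tcp_pos: [480.0, -383.0, 235.8]
ee_rot: [3.127, -0.183, 0.008]
ft_force: [0.8, 0.3, 0.2]
opening: 50.3
```

```bash
python3 - <<'E'
from h import *
s=snap("scene","s8");t=snap("top","t8")
z=lambda a,r,f:cv2.resize(a[r[1]:r[3],r[0]:r[2],::-1],None,fx=f,fy=f,interpolation=cv2.INTER_CUBIC)
cv2.imwrite("pics/c8.png",np.vstack([z(t,(245,155,345,200),7.5)[:337],z(s,(185,185,285,220),7.5)[:262]]))
E
```

```text
(no output)
```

View pics/c8.png

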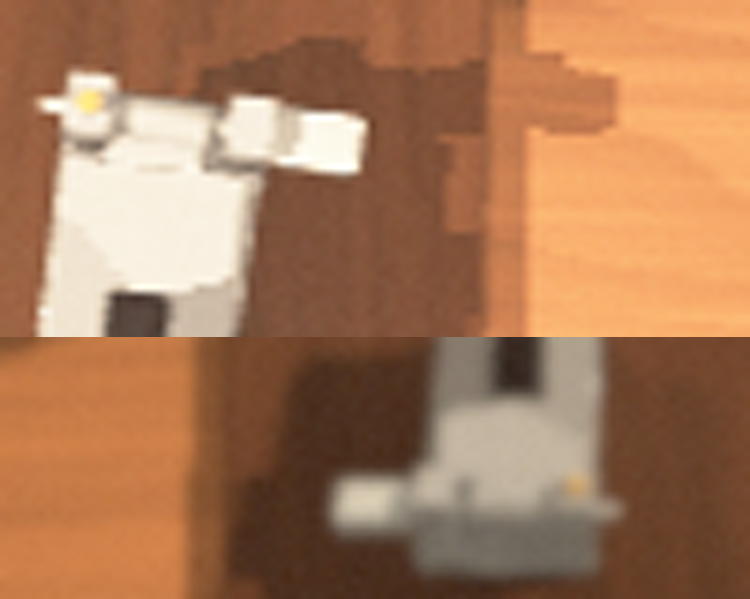

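Both views show the pin fully through. The nose stands about 11–12 mm out past the plunger ear at (38,103) in the crop, and the tab butts on the −y ear at (282–363,145). Handing in.

```bash
python3 -c "
from h import *
print(robot.job_done())"
```

```text
the job is handed in; nothing more can be done
None
```

The lid is back on the dicer and the hinge pin is fully in. I handed the job in at about 25 s on the robot's clock; no verdict is reported.

- **Lid:** I set it down until it made contact at TCP z 112.4 mm (112.5 expected). The highest reading was about 15 N, from one extra 1 mm press after contact.
- **Pin:** It went in from the −y side with about 3–6 N of resistance. It then stood still while the force rose to about 13 N, which is the tab meeting the ear. While pressing there the tool tilted slightly, about 0.4°.
- **Last check:** After letting go, both views show the lid home and the tab against the ear with no visible gap. The nose stands about 11 mm out past the plunger ear (12 expected, within pixel error). I noticed no disturbance of the other things, but I took no full picture at the end to confirm it.
- **Disagreements:** The two cameras differed by 1–3 mm on the dicer and lid. My first colour-based reading of the plunger cap in the scene view was wrong because the wood behind it was counted in, so I measured it again.

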